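# Slide the loaded ware carrier over the step into its bay

### The arm

A 6-joint arm with a two-finger parallel gripper is mounted at the origin on a cart in front of the work surface, level with it; the furniture and walls round the work are solid. World frame = base frame: x ahead of the robot, y to its left, z up, the work surface at z = 0. Lengths are in mm, angles in rad, forces in N, time in s.
With the tool pointing down it reaches from about 275 to 825 mm from the base axis. Payload 4.9 kg.
Tool frame: the origin (TCP) lies at the very end of the fingers, on their centre line; the grasp point (between the pads) lies 19 mm behind it; z points along the fingers, y is the line along which they close (so a half turn about z gives the same grasp; the last joint's range is limited). The gripper opens to 85 mm and grips with 20 to 120 N. Pads are 22 mm wide; open, the fingers measure 114 mm over their backs; the gripper's body (76 mm by 85 mm) begins 54 mm behind the grasp point. The pads swing forward as they close: fully open they stand 13 mm farther back than shut.
Start: joints at [1.093, 0.326, -0.193, 1.052, 0, 1.437], TCP at [185.382, 517.834, 231.281] pointing down, gripper open.
Joint ranges: [-2.65, 2.65], [-0.97, 1.79], [-1.3, 1.35], [-1.93, 2.1], [-1.47, 1.37], [-3.14, 3.14]. Speed limits (rad/s): [2.57, 2.57, 3.14, 3.14, 3.14, 3.14].

### API

Orientations are given as [roll, pitch, yaw] about the fixed x, y, z axes, in that order (R = Rz(yaw) Ry(pitch) Rx(roll)).
In Python, from bench import bot, solve_ik, imaging gives the robot as it stands. Calls block until the motion is done:
- bot.move_ptp(position, orientation): joint-space move of the TCP to a pose.
- bot.movel(position, rot=None, max_speed=150, threshold=None): straight line of the TCP; rot=None keeps the orientation; max_speed is the mean speed in mm/s. With threshold (N) it stops when the force on the tool has changed by that much, and returns True; else False.
- bot.move_j(angles): joint-space move.
- bot.grip(opening, effort=None): opening from 0.0 (shut) to 1.0 (fully open); effort is the grip in N (None keeps the last); returns when the fingers have stopped.
- bot.dwell(seconds).
- solve_ik(position, orientation): joint angles nearest the present ones, or None.
- bot.get_state(): the state.
- imaging.capture(name): name is "scene" or "top" or "wrist"; returns the picture (480x640x3 uint8, blue, green, red); there is no depth.
- imaging.camera_model(name): a dict with "K" (3x3 intrinsics, pixels), "position" and "rotation" of the camera in the world. Camera axes: x right, y up, looking along -z (the intrinsics and any distortion apply to the point x, -y, -z); pixel columns grow to the right and rows downward; lengths in mm; the calibration is good to about 2 mm. A picture is of the moment at which its call begins: read the wrist's pose just before it. camera_model takes no time and is no camera call; for the wrist camera it gives the pose at the moment of the call.
A pose or a line that the arm cannot do raises bot.IKError and nothing moves.
- bot.sign_off(): hands the job in; it is judged then, once.
The state is a dict: "t": time; "qpos": joint angles; "joint_velocities": joint speeds; "effort": joint torques, N m; "tcp_pos": TCP position; "orientation": TCP orientation; "contact_force": force on the tool from outside, world axes, zero at the start; "wrist_torque": the same for the moment, N m; "opening": opening from 0.0 (shut) to 1.0 (fully open); "gripper_force": force on a finger pad.
Only numpy, scipy, OpenCV 4.12 (cv2) and the standard library are available. Lean on these libraries where they do the work, as an engineer would, in place of code of your own. Each camera call takes 0.05 s, during which the arm holds its last target. There are 200 camera calls.

### The job

Stand the blue glaze jar from the open bench in front of the drawers upright on the round mark of the wooden carrier board while the board is still on the loading deck, and let go of it. Then, by its post, bring the loaded board gently over the small step and under the side lips without catching, slide it along on the bay floor and press it home with a light but definite push against the backstop. Let go, leaving the board flat and touching the stop with the jar still standing on its mark, and leave everything else in place.

Things in the scene. Friction and masses are not known exactly. Their poses are not given: they have to be found in the camera images.
- rack: fixed wooden rack (bay and guides) with its loading deck. Origin on the bench top (z = 0) below the middle of the step edge; x = travel (deck to bay), y left, z up. Deck: x -166 to 0 mm, 140 mm wide, top at z = 19.5 to 23 mm, so its sharp step up to the bay floor (z = 26 mm) at x = 0 is 3 to 6.5 mm: feel for it. Flared guides (x -30 to 0, up to z = 42 mm) narrow from y = +-63 to +-54 mm
- bay_mouth (a point): middle of the step edge, at bay floor level; axes as the rack. Bay: x 0 to 182 mm; side rails, inner faces at y = +-54.5 mm; flat metal lips on them reach in to y = +-43.5 mm, underside 14 and top 19 mm above the bay floor: the 10 mm board has 4 mm of play in height and 2.5 mm each side, and can enter only from the deck end
- backstop: dark wooden bar with a small black knob on top (knob top 29 mm above the bay floor), rigidly fixed across the bay. Origin on the bay floor at the foot of the middle of its front face (the plane x = 0); x = direction of travel; bar 14 mm high, 108 mm wide. Its distance from the step varies, 152 to 164 mm
- carrier: loose wooden board 150 x 104 x 10 mm (x along, y across), 0.24 to 0.44 kg, with an upright square post 24 x 24 mm at x = -25 mm, from the board's top to 51 mm above its underside, and a steel strip (80 x 18 mm, 8 mm high) across the tail. Origin in the middle of the underside; nose at x = +75 mm. It starts on the loading deck, nose towards the bay, a little off line. Nothing fixes the jar to it; loaded, it takes about 3 to 7 N to push along a floor
- carrier_spot (a point): centre of the dark round mark, 58 mm across, on the board's top (x = 45 mm, y = 0, 10 mm above the underside)
- carrier_grip (a point): centre of the top face of the carrier's post, 51 mm above the board's underside; axes as the board. A moderate grip on the post (about 60 N) is best: one much harder can make the board tremble so that the jar creeps; the loaded board droops a little at the nose when lifted
- jar: round blue screw-top jar with a black lid, 52 mm diameter, 66 mm high, 0.16 to 0.25 kg, standing on the open bench in front of the drawer chest (not the one at the back by the lamp); origin in the middle of its underside, z up
- stamp: bystander: turned wooden stamp, 29 mm diameter, 58 mm high, standing; origin in the middle of its underside
- wood_rib: bystander: half-moon wooden rib, 77 x 87 x 9 mm, lying flat
- saucer: bystander: clay saucer, 92 mm across, 33 mm high
- tape_roll: bystander: roll of tape, 64 mm across, 19 mm high
- stilt: bystander: three-armed ceramic stilt, 53 mm across, 18 mm high
Mind the look-alikes: they are no part of the job. Leave any orange or purple look-alike of the jar alone.

How it is judged (in metres and radians):
On the way, in this order (a step that is already met when the one before it is completed fails the run):
1. the jar stands upright on the round mark, let go, with the board still on the loading deck (horizontal distance between jar and carrier_spot below 0.015 m and contact force between jar and carrier above 0.5 N and angle between jar's own z axis and vertical below 0.1 rad and contact force between jar and the fingers below 0.1 N and x of carrier in the frame of rack below -0.06 m), for 0.3 s.
2. past the step, the board rides in contact with the bay (0.3 N or more) for 0.3 s, its middle between 20 mm before and 60 mm beyond the step (contact force between carrier and rack above 0.3 N and x of carrier in the frame of rack between -0.02 and 0.06 m), for 0.3 s.
3. with the board in the bay its nose is pressed against the backstop with 3 to 20 N for 0.2 s (contact force between carrier and backstop between 3 and 20 N and x of carrier in the frame of rack above 0.07 m), for 0.2 s.
At the end, for the whole second after the job is handed in: The board lies flat on the bay floor (within 1.5 mm and 0.02 rad), its nose within 2.5 mm of the backstop; the jar stands upright (within 0.1 rad) on the board within 20 mm of the centre of the mark; both at rest and released (x of carrier in the frame of backstop above -0.0775 m and z of carrier in the frame of rack below 0.0275 m and angle between carrier's own z axis and vertical below 0.02 rad and horizontal distance between jar and carrier_spot below 0.02 m and contact force between jar and carrier above 0.5 N and angle between jar's own z axis and vertical below 0.1 rad and linear speed of each of carrier, jar below 0.01 m/s); the robot touches nothing.
It fails at once if the board is caught, jammed or pressed on the step, guides, rails, lips or floor of the bay with more than 40 N (contact force between carrier and rack above 40 N).
It fails at once if the board is rammed against the backstop with more than 40 N (contact force between carrier and backstop above 40 N).
It fails at once if the board is tipped by more than 0.2 rad (angle between carrier's own z axis and vertical above 0.2 rad).
It fails at once if the jar is tipped by more than 0.4 rad (angle between jar's own z axis and vertical above 0.4 rad).
It fails at once if a bystander is moved by more than 20 mm (distance of any of stamp, wood_rib, saucer, tape_roll, stilt from where it was at the start of the episode above 0.02 m).
It also fails if it takes over 72 s, if anything falls off the work surface, if the arm or the gripper's body presses on something with over 40 N, if the wrist force passes 120 N, or if a joint passes its speed limit or range.

## Working session

There is one attempt and no reset: what is moved stays moved. The work goes in short steps, each a Python script; the robot and the scene stay as the last script left them, time stands still between calls to the robot, and variables do not carry over. Pictures are saved under pics/ and viewed, at most 12 in all, crops included, and the job is handed in when it is done.

```bash
ls; mkdir -p pics; python3 - <<'E'
from bench import bot, imaging
import cv2
for n in("scene","top"):
    im=imaging.capture(n); cv2.imwrite(f"pics/{n}0.png",im)
    m=imaging.camera_model(n); print(n,m)
print(bot.get_state())
E
```

```text
pics
scene {'K': array([[468.30911356,   0.        , 315.2267341 ],
       [  0.        , 468.30911356, 243.94312114],
       [  0.        ,   0.        ,   1.        ]]), 'position': array([  -9.12242219, -733.58605382,  675.11308458]), 'rotation': array([ 0.91815982, -0.01659254, -0.79861081])}
top {'K': array([[484.92837699,   0.        , 314.94629427],
       [  0.        , 484.92837699, 243.16645176],
       [  0.        ,   0.        ,   1.        ]]), 'position': array([ 447.17261976, -232.14980219, 1064.30745287]), 'rotation': array([ 0.10232292,  0.00838112, -1.5652722 ])}
{'t': 0.1, 'qpos': array([ 1.09280591e+00,  3.26877084e-01, -1.93463320e-01,  1.05203093e+00,
        5.79163936e-06,  1.43659211e+00]), 'joint_velocities': array([ 0.0021336 , -0.00115413, -0.00028654, -0.00115423,  0.00044212,
       -0.00010571]), 'effort': array([ 1.18061256e-03, -4.44237649e+01,  2.63038516e+01,  7.85700482e-03,
       -6.60884893e-05,  1.23967396e-05]), 'tcp_pos': array([185.12690821, 517.35227855, 230.58397579]), 'orientation': array([-3.14003258e+00, -2.16478112e-04,  2.79780628e+00]), 'contact_force': array([-0.21965775,  0.40953607, -0.29020648]), 'wrist_torque': array([-0.02349261,  0.0656101 ,  0.00448582]), 'gripper_force': 0.0, 'opening': 0.9982059916714511}
```

View pics/scene0.png

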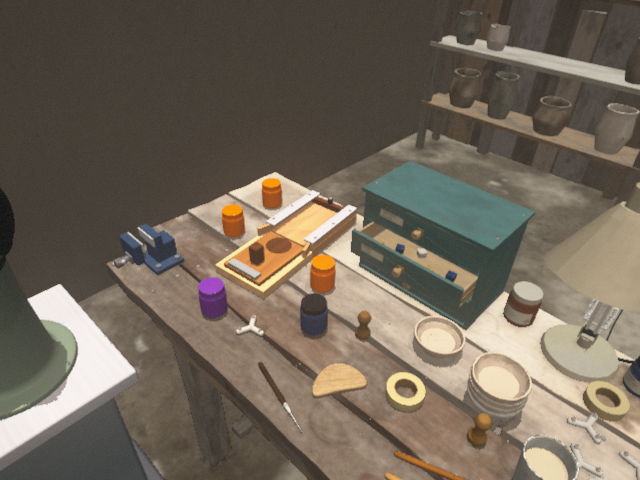

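View pics/top0.png

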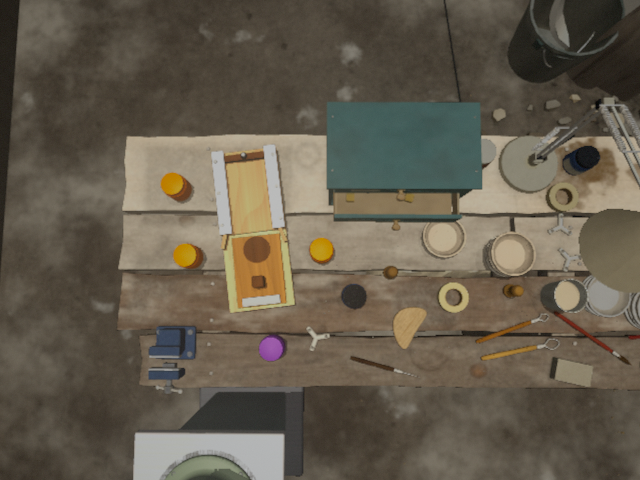

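```bash
cat > h.py <<'E'
import numpy as np, cv2
from scipy.spatial.transform import Rotation as R
from bench import bot, solve_ik, imaging
def ray(m,uv,z):
    "pixel -> world point on plane z"
    K=m["K"]; d=np.array([(uv[0]-K[0,2])/K[0,0],-(uv[1]-K[1,2])/K[1,1],-1.])
    r=np.asarray(m["rotation"]); r=R.from_matrix(r) if r.ndim==2 else R.from_euler("xyz",r)
    d=r.apply(d); p=np.array(m["position"]); return p+d*(z-p[2])/d[2]
def proj(m,P):
    r=np.asarray(m["rotation"]); r=R.from_matrix(r) if r.ndim==2 else R.from_euler("xyz",r)
    c=r.inv().apply(np.atleast_2d(P)-np.array(m["position"])); K=m["K"]
    return np.c_[K[0,2]+K[0,0]*c[:,0]/-c[:,2],K[1,2]+K[1,1]*c[:,1]/c[:,2]]
E
python3 - <<'E'
import cv2
im=cv2.imread("pics/top0.png")[140:320,205:375]
cv2.imwrite("pics/crop1.png",cv2.resize(im,None,fx=3.3,fy=3.3,interpolation=cv2.INTER_CUBIC))
from h import *
m=imaging.camera_model("top")
for n,u,z in [("jar lid",(354,296),66),("spot",(257,249),31),("post",(258,282),72),("knob",(243,155),55)]: print(n,ray(m,u,z).round(1))
w=imaging.camera_model("wrist");print(w)
E
```

```text
jar lid [ 441.4 -303.7   66. ]
spot [540.1 -98.9  31. ]
post [ 468.8 -107.4   72. ]
knob [739.3 -68.5  55. ]
{'K': array([[406.48139191,   0.        , 328.15689586],
       [  0.        , 406.48139191, 237.756063  ],
       [  0.        ,   0.        ,   1.        ]]), 'position': array([117.11972422, 542.10895358, 372.06843061]), 'rotation': array([-2.88852576e-01, -1.64777228e-04,  1.22769648e+00])}
```

View pics/crop1.png

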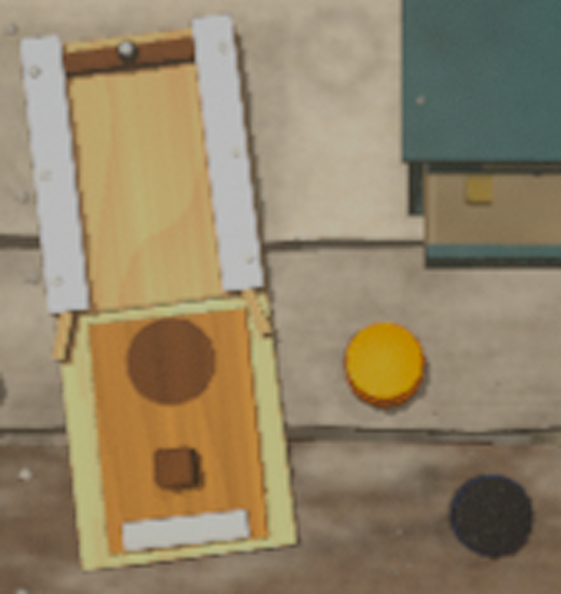

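The crop confirms the dark jar with a blue rim at top px (354,296). The other candidates are orange (322,250), (187,256) and (175,186), purple (271,348), and blue by the lamp (581,160); I leave all of those alone. Next I'll fit the rack from these pixels and take wrist views.

```bash
python3 - <<'E'
from h import *
m=imaging.camera_model("top")
f=lambda c,z: ray(m,(c[0]/3.3+205-.35,c[1]/3.3+140-.35),z)[:2].round(1)
for n,c,z in [("deckBL",(86,571),21),("deckBR",(298,543),21),("lipL0",(88,308),45),("lipL1",(62,40),45),("lipR0",(223,291),45),("lipR1",(194,20),45),("stopL",(66,77),40),("stopR",(196,61),40),("lipLo0",(50,312),45),("lipRo0",(262,288),45),
 ("bNL",(89,323),31),("bNR",(243,304),31),("bTL",(109,555),31),("bTR",(268,537),31),("spot",(171,361),31),("post",(175,467),72),("jar",(491,516),66)]: print(n,f(c,z))
# wrist views
import math
yaw=-0.06
def look(tgt,name,h=230):
    for y in (math.pi+yaw, yaw, yaw+math.pi/2, yaw-math.pi/2):
        q=solve_ik([*tgt,h],[math.pi,0,y]); print(name,y,q if q is None else np.round(q,2))
look((480,-110),"rack"); look((420,-300),"jar")
E
```

```text
deckBL [404.3 -43.8]
deckBR [ 423.  -180.8]
lipL0 [572.7 -45.5]
lipL1 [749.2 -24.4]
lipR0 [ 584.1 -132.2]
lipR1 [ 762.8 -110.6]
stopL [725.8 -26.7]
stopR [ 736.8 -111.8]
lipLo0 [570.  -21.2]
lipRo0 [ 586.1 -157.3]
bNL [564.6 -43.9]
bNR [ 577.5 -144. ]
bTL [414.9 -60.2]
bTR [ 427. -162.]
spot [540.  -97.7]
post [ 470.4 -106.7]
jar [ 441.3 -302.5]
rack 3.081592653589793 [-0.38  0.22 -0.34  1.01  0.   -0.32]
rack -0.06 [-0.38  0.22 -0.34  1.01  0.    2.83]
rack 1.5107963267948965 [-0.38  0.22 -0.34  1.01  0.    1.26]
rack -1.6307963267948966 [-0.38  0.22 -0.34  1.01  0.   -1.89]
jar 3.081592653589793 [-0.76  0.26 -0.28  1.02  0.   -0.7 ]
jar -0.06 [-0.76  0.26 -0.28  1.02  0.    2.44]
jar 1.5107963267948965 [-0.76  0.26 -0.28  1.02  0.    0.87]
jar -1.6307963267948966 [-0.76  0.26 -0.28  1.02  0.   -2.27]
```

```bash
python3 - <<'E'
from h import *
import math
o=[math.pi,0,0.122-math.pi]
out=[]
for n,p in (("r",(520,-98,250)),("j",(441,-302,180))):
    bot.move_ptp(list(p),o); bot.dwell(.3)
    m=imaging.camera_model("wrist"); im=imaging.capture("wrist")
    cv2.imwrite(f"pics/w{n}.png",im); np.save(f"m{n}.npy",m,allow_pickle=True); s=bot.get_state(); print(s["t"],s["tcp_pos"],s["orientation"],m["position"],m["rotation"])
E
```

```text
2.9333 [520.04068474 -97.69010883 249.9881826 ] [ 3.14155759e+00 -2.63594911e-05 -3.01905906e+00] [ 448.24674307 -106.40940057  391.46924528] [-2.89837693e-01 -1.58133927e-03  1.69416070e+00]
4.2 [ 441.58385855 -301.36265558  180.29465067] [-3.14122173e+00  3.58164228e-04 -3.01806547e+00] [ 369.85372525 -310.02080391  321.84080562] [-2.90373805e-01 -1.08551591e-03  1.69535950e+00]
```

View pics/wr.png

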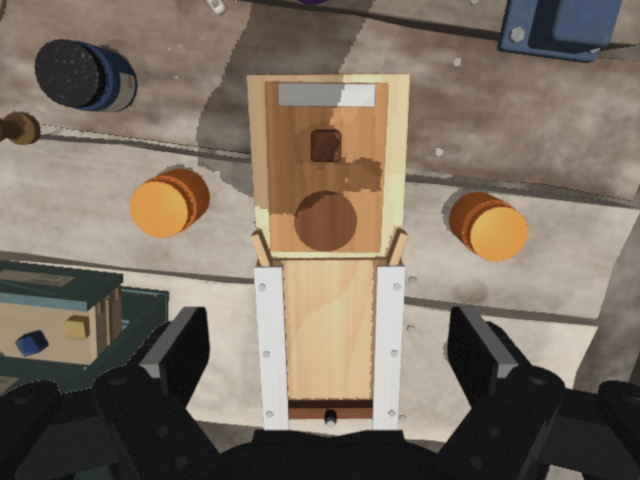

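View pics/wj.png

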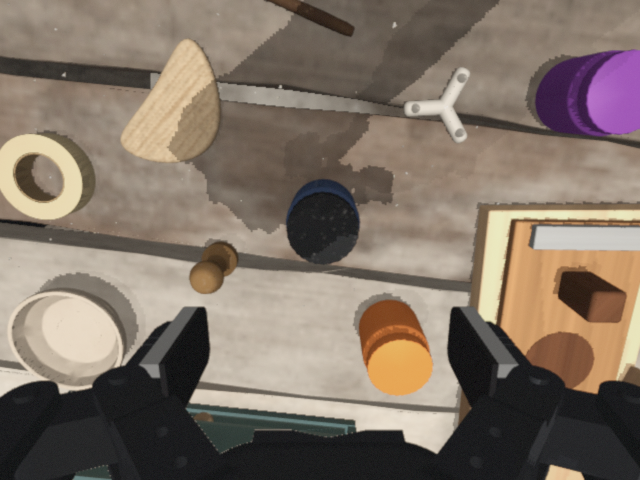

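```bash
python3 - <<'E'
from h import *
m=np.load("mr.npy",allow_pickle=True).item();j=np.load("mj.npy",allow_pickle=True).item()
for n,c,z in [("deck1",(250,75),21),("deck2",(409,76),21),("lipR0",(283,266),45),("lipL0",(377,266),45),("lipR1",(288,405),45),("lipL1",(374,405),45),("stop",(330,402),26),("knob",(330,417),55),("bNR",(272,252),31),("bNL",(383,251),31),("bTR",(267,82),31),("bTL",(388,84),31),("spot",(325,220.5),31),("post",(325.5,145),72)]: print(n,ray(m,c,z)[:2].round(1))
print("jar",ray(j,(322.5,227),66)[:2].round(1))
E
```

```text
deck1 [ 422.8 -175.9]
deck2 [406.9 -41.7]
lipR0 [ 582.3 -130.6]
lipL0 [571.9 -45.8]
lipR1 [ 731.3 -111.8]
lipL1 [720.7 -25.2]
stop [737.6 -68. ]
knob [732.2 -68.8]
bNR [ 575.1 -143. ]
bNL [561.4 -40.2]
bTR [ 427.2 -159.6]
bTL [416.3 -59.6]
spot [538.9 -97.5]
post [ 469.2 -105.4]
jar [ 438.9 -304.8]
```

```bash
python3 - <<'E'
from h import *
import math
j=np.load("mj.npy",allow_pickle=True).item()
print("stamp",ray(j,(227,258),0).round(),"orange",ray(j,(390,325),0).round())
o=[math.pi,0,0.122-math.pi-.8]
x,y=439.7,-303.7
bot.grip(.82,35)
bot.move_ptp([x,y,110],o)
print(bot.movel([x,y,19],max_speed=90,threshold=8))
bot.grip(.5,35); bot.dwell(.2)
s=bot.get_state(); print(s["t"],s["tcp_pos"],s["opening"],s["gripper_force"],s["contact_force"])
bot.movel([x,y,35],max_speed=60); bot.dwell(.2)
s=bot.get_state(); print(s["t"],s["tcp_pos"],s["opening"],s["gripper_force"],s["contact_force"])
E
```

```text
stamp [ 493. -380.    0.] orange [ 538. -234.    0.]
False
6.9583 [ 440.19171213 -304.22940822   19.87756063] 0.595012925672092 36.279167043976486 [-0.93758004 -0.28086066  6.68989543]
7.575 [ 439.44807489 -303.46330204   34.69066352] 0.5920503512679425 36.71753249829635 [ 0.39426734 -0.44564389 -1.61978428]
```

```bash
python3 - <<'E'
from h import *
import math
o=[math.pi,0,0.122-math.pi]
bot.movel([439.7,-303.7,150],max_speed=150)
bot.move_ptp([539.1,-97.6,140],o)
bot.movel([539.1,-97.6,60],max_speed=90); bot.dwell(.3)
s=bot.get_state(); print(s["t"],s["tcp_pos"],s["contact_force"])
hit=bot.movel([539.1,-97.6,45],max_speed=10,threshold=2.0)
s=bot.get_state(); print(hit,s["t"],s["tcp_pos"],s["contact_force"],s["gripper_force"])
m=imaging.camera_model("wrist"); im=imaging.capture("wrist")
cv2.imwrite("pics/pl.png",im); np.save("mp.npy",m,allow_pickle=True)
E
```

```text
10.75 [539.37951933 -97.6348019   60.38661063] [ 0.49713477  0.49091224 -1.93937425]
True 11.7 [539.11533821 -97.63196534  50.56772345] [-0.39618874 -0.73341877  4.43695708] 37.3020112485392
```

View pics/pl.png

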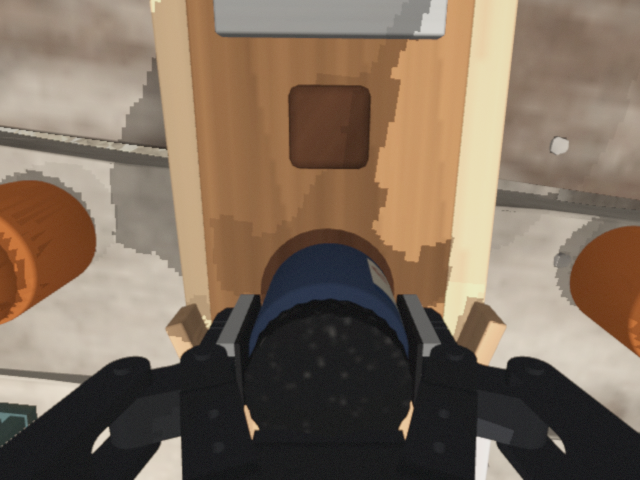

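```bash
python3 - <<'E'
from h import *
import math
m=np.load("mp.npy",allow_pickle=True).item()
print("post",ray(m,(330,126.5),71.7).round(1),"mark back",ray(m,(327.5,229),30.7).round(1),"jar back",ray(m,(328.5,243),30.7).round(1), "strip", ray(m,(218,37),38.7).round(1),ray(m,(443,37),38.7).round(1))
x,y=535.6,-98.0
bot.movel([539.1,-97.6,52.2],max_speed=20)
bot.movel([x,y,52.2],max_speed=15); bot.dwell(.2)
hit=bot.movel([x,y,45],max_speed=6,threshold=1.5)
s=bot.get_state(); print(hit,s["t"],s["tcp_pos"],s["contact_force"],s["gripper_force"])
bot.grip(.82); bot.dwell(.1)
s=bot.get_state(); print(s["t"],s["tcp_pos"],s["contact_force"])
bot.movel([x,y,150],max_speed=80)
bot.move_ptp([470.5-15,-105.8-2,160],[math.pi,0,.122-math.pi]); bot.dwell(.2)
m=imaging.camera_model("wrist"); im=imaging.capture("wrist"); print(bot.get_state()["t"])
cv2.imwrite("pics/af.png",im); np.save("ma.npy",m,allow_pickle=True)
E
```

```text
post [ 469.9 -105.3   71.7] mark back [ 511.3 -100.9   30.7] jar back [517.2 -99.8  30.7] strip [ 445.9 -146.8   38.7] [436.4 -70.2  38.7]
True 13.1417 [535.60690748 -98.00691536  50.52107548] [-0.33539066 -0.04801333  4.99059435] 37.34824341861781
13.5667 [534.31821932 -97.59079673  49.37715848] [-0.11249671 -0.50768414  0.13430294]
15.65
```

View pics/af.png

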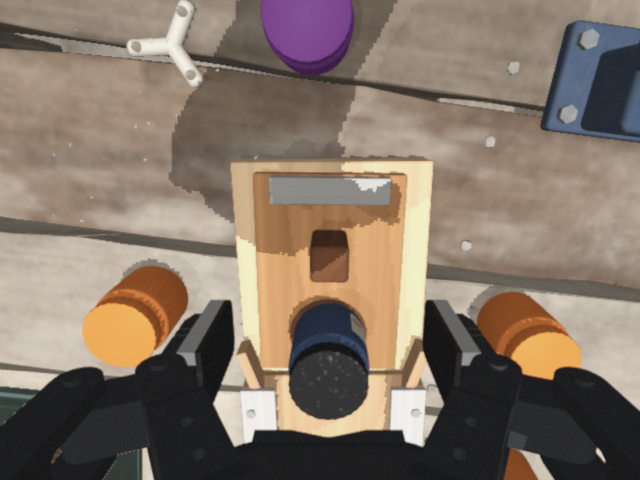

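```bash
cat >> h.py <<'E'
import math
YAW=.122; O=[math.pi,0,YAW-math.pi]; ORG=np.array([578.5,-88.7])
c,s_=math.cos(YAW),math.sin(YAW)
def W(x,y,z):
    "rack x,y -> world TCP"
    return [ORG[0]+c*x-s_*y, ORG[1]+s_*x+c*y, z]
def rk(p):
    d=np.array(p[:2])-ORG; return np.round([c*d[0]+s_*d[1],-s_*d[0]+c*d[1],p[2]],2)
def st(l=""):
    s=bot.get_state(); f=s["contact_force"]
    print(l,round(s["t"],2),"rack",rk(s["tcp_pos"]),"F",np.round([c*f[0]+s_*f[1],-s_*f[0]+c*f[1],f[2]],2),"T",np.round(s["wrist_torque"],2),"rpy",np.round(s["orientation"],4),"g",round(s["gripper_force"],1),round(s["opening"],3)); return s
E
python3 - <<'E'
from h import *
px,py=469.9,-105.4
print("post rack",rk([px,py,0]))
bot.grip(.52,60)
bot.movel([px,py,110],max_speed=120)
print(bot.movel([px,py,37],max_speed=70,threshold=5)); st("down")
bot.grip(.1,60); bot.dwell(.3); st("grip")
x,y,_=rk([px,py,0])
bot.movel(W(x,y,39),max_speed=8); bot.dwell(.2); st("l2")
bot.movel(W(x,y,44.9),max_speed=12); bot.dwell(.3); st("l8")
m=imaging.camera_model("wrist"); im=imaging.capture("wrist"); cv2.imwrite("pics/lift.png",im)
E
```

```text
post rack [-109.83   -3.36    0.  ]
False
down 17.79 rack [-109.48   -3.51   37.35] F [-0.27  0.28 -0.02] T [ 0.02 -0.02 -0.04] rpy [-3.1412e+00  6.0000e-04 -3.0195e+00] g 0.0 0.52
grip 18.4 rack [-109.4    -3.77   37.57] F [-1.75 -1.13  6.52] T [-0.07  0.18 -0.  ] rpy [-3.1407e+00  9.0000e-04 -3.0197e+00] g 60.4 0.275
l2 19.0 rack [-110.06   -3.21   38.74] F [ 0.25  0.23 -4.77] T [-0.08  0.04  0.05] rpy [ 3.1413e+00 -5.0000e-04 -3.0196e+00] g 59.0 0.274
l8 19.94 rack [-109.87   -3.34   44.85] F [ 0.75 -0.39 -6.03] T [-0.09  0.13  0.04] rpy [ 3.1415e+00 -1.0000e-04 -3.0196e+00] g 59.0 0.271
```

```bash
python3 - <<'E'
from h import *
bot.movel(W(-105,-.7,45.3),max_speed=12); bot.dwell(.3); st("a")
hit=bot.movel(W(-88,-.7,45.3),max_speed=12,threshold=2.5); st(hit)
if not hit:
    bot.dwell(.3); st("b")
    hit=bot.movel(W(-88,-.7,40.3),max_speed=5,threshold=1.5); st(hit)
m=imaging.camera_model("wrist"); im=imaging.capture("wrist"); cv2.imwrite("pics/step.png",im)
E
```

```text
a 20.9 rack [-105.04   -0.7    45.3 ] F [-0.29 -0.45 -5.48] T [-0.05  0.08  0.01] rpy [ 3.1416 -0.     -3.0196] g 59.0 0.276
False 22.47 rack [-88.09  -0.67  45.28] F [-0.02  0.45 -5.35] T [ 0.02  0.04 -0.01] rpy [ 3.1415e+00 -1.0000e-04 -3.0196e+00] g 59.0 0.276
b 22.77 rack [-88.01  -0.7   45.32] F [-0.26  0.05 -6.06] T [-0.03  0.14 -0.01] rpy [-3.1416  0.     -3.0196] g 59.0 0.272
True 23.36 rack [-88.17  -0.69  42.52] F [-1.03 -0.58  1.72] T [-0.19 -0.53  0.07] rpy [-3.1416e+00 -3.0000e-04 -3.0197e+00] g 59.8 0.268
```

View pics/step.png

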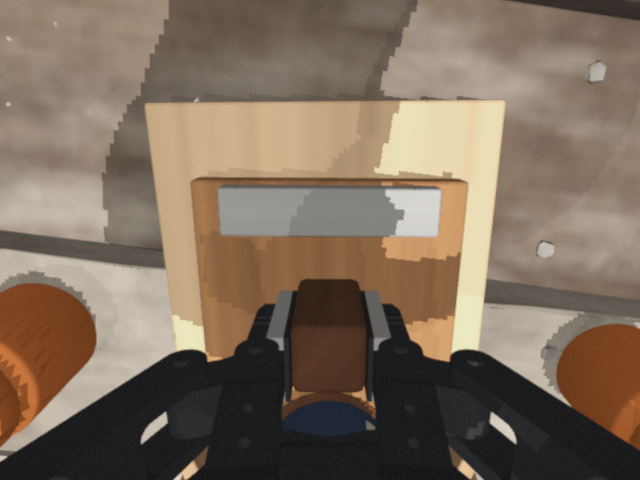

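```bash
python3 - <<'E'
from h import *
bot.movel(W(-88,-.7,44.4),max_speed=8); bot.dwell(.15); st("up")
bot.movel(W(-86,-1.4,44.4),max_speed=8); bot.dwell(.15)
hit=bot.movel(W(5,-1.4,44.4),max_speed=25,threshold=3); st(hit)
if not hit:
    bot.dwell(.3); st("b")
    hit=bot.movel(W(5,-1.4,40.4),max_speed=4,threshold=2.5); st(hit); bot.dwell(.5); st("rest")
m=imaging.camera_model("wrist"); im=imaging.capture("wrist"); cv2.imwrite("pics/bay.png",im)
E
```

```text
up 24.13 rack [-88.6   -0.36  43.98] F [ 0.72 -0.14 -4.82] T [-0.05  0.07  0.01] rpy [ 3.1394 -0.0046 -3.0196] g 59.0 0.274
False 28.49 rack [ 4.94 -1.4  44.41] F [ 0.3  -0.62 -4.83] T [-0.05  0.12  0.04] rpy [ 3.14   -0.0035 -3.0197] g 59.0 0.273
b 28.79 rack [ 5.   -1.42 44.41] F [-0.14 -0.67 -5.08] T [-0.03  0.12  0.02] rpy [ 3.1401 -0.0034 -3.0197] g 59.0 0.274
True 29.28 rack [ 4.89 -1.38 43.01] F [-0.1   0.63  3.87] T [-0.21 -0.4  -0.01] rpy [ 3.1402 -0.0037 -3.0195] g 60.2 0.276
rest 29.78 rack [ 4.85 -1.35 42.97] F [ 0.05 -0.17  6.29] T [-0.24 -0.5  -0.01] rpy [ 3.1402 -0.0038 -3.0195] g 60.5 0.271
```

```bash
python3 - <<'E'
from h import *
bot.movel(W(5,-1.4,43.3),max_speed=4); st("relax")
hit=bot.movel(W(42,-1.4,43.3),max_speed=20,threshold=10); st(hit)
if not hit:
    hit=bot.movel(W(75,-1.4,43.3),max_speed=6,threshold=6.5); st(hit); bot.dwell(.4); st("rest")
m=imaging.camera_model("wrist"); im=imaging.capture("wrist"); cv2.imwrite("pics/stop.png",im)
E
```

```text
relax 30.68 rack [ 4.88 -1.38 43.19] F [-1.1   0.3   3.49] T [-0.24 -0.47 -0.06] rpy [ 3.1385 -0.0077 -3.0196] g 60.1 0.272
False 32.67 rack [40.26 -1.06 43.04] F [-6.27  1.07  6.62] T [-0.32  0.48 -0.13] rpy [ 3.1381 -0.0108 -3.0201] g 60.7 0.273
True 35.6 rack [56.13 -1.31 42.97] F [-1.08  1.2   3.71] T [-0.17 -0.23 -0.02] rpy [ 3.139  -0.014  -3.0202] g 60.1 0.272
rest 36.0 rack [56.17 -1.3  42.97] F [-1.23  0.58  3.42] T [-0.04 -0.36  0.02] rpy [ 3.1391 -0.0137 -3.0202] g 60.1 0.271
```

View pics/stop.png

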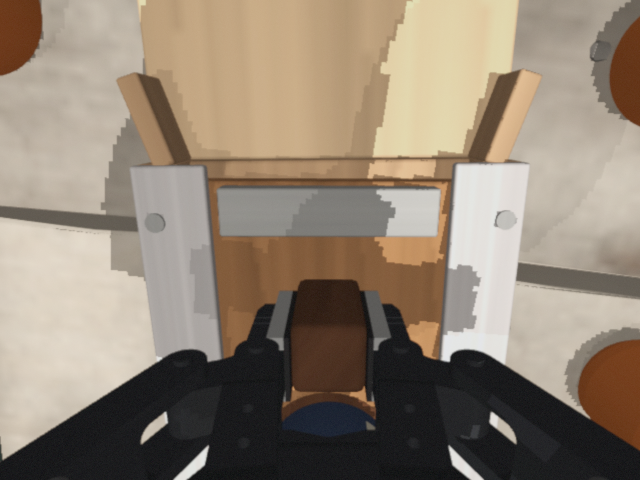

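```bash
python3 - <<'E'
from h import *
for i in range(10):
    x=rk(bot.get_state()["tcp_pos"])[0]
    hit=bot.movel(W(x+1.2,-1.3,43.1),O,max_speed=4,threshold=11)
    s=st((i,hit)); f=s["contact_force"]; fx=c*f[0]+s_*f[1]
    if fx<-12 or hit: break
bot.dwell(.3); st("rest")
E
```

```text
(0, False) 36.51 rack [56.42 -1.32 42.97] F [-1.77 -0.98  5.15] T [-0.    1.05 -0.08] rpy [-3.1416e+00 -1.6000e-03 -3.0199e+00] g 60.3 0.27
(1, False) 36.76 rack [56.4  -1.33 42.95] F [-3.3  -0.76  7.09] T [-0.05  1.15 -0.03] rpy [-3.1416e+00 -2.4000e-03 -3.0199e+00] g 60.5 0.273
(2, False) 37.01 rack [56.41 -1.32 42.97] F [-4.1  -0.58  5.8 ] T [-0.    1.21 -0.04] rpy [ 3.1416e+00 -2.3000e-03 -3.0199e+00] g 60.5 0.275
(3, False) 37.26 rack [56.39 -1.34 42.96] F [-3.87 -0.65  6.15] T [-0.02  1.19 -0.06] rpy [-3.1415e+00 -2.4000e-03 -3.0199e+00] g 60.5 0.271
(4, False) 37.51 rack [56.44 -1.33 42.97] F [-2.89 -0.16  6.53] T [ 0.05  1.19 -0.06] rpy [-3.1415e+00 -2.2000e-03 -3.0199e+00] g 60.5 0.271
(5, False) 37.76 rack [56.39 -1.32 42.93] F [-4.55 -0.49  7.04] T [ 0.01  1.23 -0.05] rpy [-3.1415e+00 -2.4000e-03 -3.0199e+00] g 60.5 0.273
(6, False) 38.01 rack [56.41 -1.32 42.96] F [-3.98 -0.78  6.86] T [-0.01  1.15 -0.02] rpy [-3.1416e+00 -2.3000e-03 -3.0198e+00] g 60.5 0.274
(7, False) 38.26 rack [56.41 -1.33 42.96] F [-3.49  0.58  6.48] T [-0.02  1.17  0.01] rpy [-3.1416e+00 -2.3000e-03 -3.0199e+00] g 60.5 0.269
(8, False) 38.51 rack [56.39 -1.32 42.94] F [-2.85 -1.06  6.8 ] T [-0.    1.22  0.01] rpy [ 3.1416e+00 -2.4000e-03 -3.0199e+00] g 60.5 0.27
(9, False) 38.76 rack [56.39 -1.3  42.94] F [-2.54 -0.6   6.02] T [-0.01  1.23 -0.02] rpy [ 3.1416e+00 -2.3000e-03 -3.0199e+00] g 60.5 0.271
rest 39.06 rack [56.4  -1.33 42.95] F [-3.2  -0.7   6.35] T [ 0.04  1.19 -0.03] rpy [-3.1415e+00 -2.3000e-03 -3.0199e+00] g 60.5 0.271
```

```bash
python3 - <<'E'
from h import *
for x in (58.4,59.2,60,60.8,61.6,62.4,63.2,64):
    hit=bot.movel(W(x,-1.3,43.3),O,max_speed=4); bot.dwell(.1)
    s=st(x); f=s["contact_force"]; fx=c*f[0]+s_*f[1]
    if fx<-13: break
bot.dwell(.4); st("rest")
E
```

```text
58.4 39.52 rack [56.42 -1.33 42.98] F [-5.55 -0.68  7.03] T [-0.04  1.45  0.06] rpy [-3.1415 -0.0038 -3.02  ] g 60.7 0.272
59.2 39.97 rack [56.39 -1.31 42.95] F [-8.08 -0.73  8.81] T [-0.09  1.74  0.01] rpy [-3.1415 -0.0053 -3.0201] g 61.0 0.273
60 40.42 rack [56.36 -1.32 42.94] F [-11.02  -0.29  11.02] T [-0.15  2.1   0.09] rpy [-3.1414 -0.0068 -3.0203] g 61.2 0.274
60.8 40.87 rack [56.37 -1.31 42.95] F [-12.75  -0.55  12.3 ] T [-0.24  2.52  0.01] rpy [-3.1414 -0.0083 -3.0204] g 61.5 0.276
61.6 41.32 rack [56.35 -1.33 42.93] F [-15.9   -1.19  13.87] T [-0.3   2.77  0.05] rpy [-3.1413 -0.0098 -3.0206] g 61.7 0.272
rest 41.72 rack [56.36 -1.33 42.95] F [-15.08  -0.91  14.09] T [-0.24  2.79  0.06] rpy [-3.1413 -0.0097 -3.0206] g 61.7 0.276
```

```bash
python3 - <<'E'
from h import *
bot.movel(W(57.5,-1.3,43.8),O,max_speed=8); bot.dwell(.1); st("light")
for x in (59,60,61,62,63):
    bot.movel(W(x,-1.3,44.0),O,max_speed=6); bot.dwell(.1)
    s=st(x); f=s["contact_force"]; fx=c*f[0]+s_*f[1]
    if fx<-12: break
bot.dwell(.3); st("rest")
E
```

```text
light 42.48 rack [56.47 -1.3  43.03] F [-3.94 -1.99 -2.23] T [-0.42  1.25 -0.06] rpy [-3.1415e+00 -2.3000e-03 -3.0198e+00] g 59.4 0.272
59 42.98 rack [56.44 -1.29 42.99] F [-8.42 -2.22 -1.22] T [-0.55  1.89  0.07] rpy [-3.1415 -0.0051 -3.0199] g 59.7 0.271
60 43.4 rack [56.48 -1.36 42.99] F [-10.63  -2.76   0.81] T [-0.71  2.25  0.08] rpy [-3.1413 -0.0069 -3.02  ] g 60.0 0.276
61 43.82 rack [56.53 -1.44 42.99] F [-13.56  -4.19   2.63] T [-0.73  2.75  0.15] rpy [-3.1412 -0.0086 -3.02  ] g 60.3 0.269
rest 44.12 rack [56.51 -1.43 42.96] F [-13.71  -2.94   3.36] T [-0.7   2.64  0.27] rpy [-3.1412 -0.0087 -3.02  ] g 60.3 0.27
```

```bash
python3 - <<'E'
from h import *
bot.movel(W(57.2,-1.35,43.2),O,max_speed=8); bot.dwell(.1); st("relax")
bot.grip(.5); bot.dwell(.2); s=st("open")
p=s["tcp_pos"]; bot.movel([p[0],p[1],100],O,max_speed=60)
bot.movel(W(20,0,220),O,max_speed=150); bot.dwell(.3); st("up")
m=imaging.camera_model("wrist"); im=imaging.capture("wrist"); cv2.imwrite("pics/end.png",im)
im=imaging.capture("scene"); cv2.imwrite("pics/ends.png",cv2.resize(im[160:360,100:400],None,fx=2.6,fy=2.6,interpolation=cv2.INTER_CUBIC))
E
```

```text
relax 44.85 rack [56.58 -1.42 43.01] F [-5.27 -2.37  0.47] T [-0.51  1.56  0.14] rpy [-3.1413e+00 -1.4000e-03 -3.0195e+00] g 59.6 0.273
open 45.38 rack [57.58 -1.28 43.38] F [-0.23 -0.48  0.58] T [ 0.05 -0.   -0.03] rpy [ 3.1415e+00  7.0000e-04 -3.0194e+00] g 0.0 0.5
up 47.77 rack [1.9800e+01 1.5000e-01 2.1921e+02] F [0.57 0.38 0.02] T [0.03 0.01 0.01] rpy [ 3.1411e+00 -1.2000e-03 -3.0195e+00] g 0.0 0.504
```

View pics/end.png

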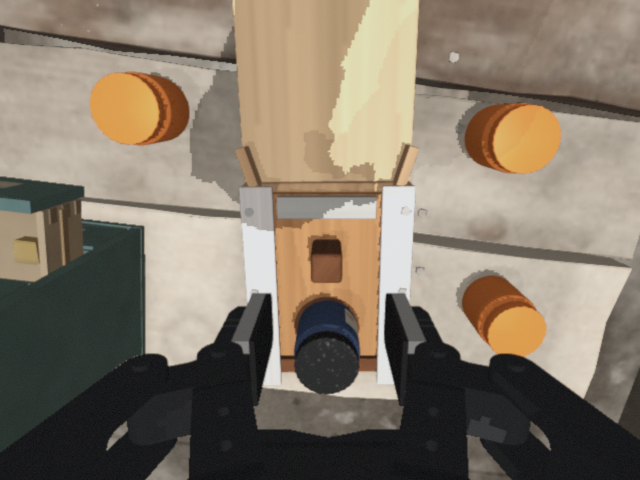

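View pics/ends.png

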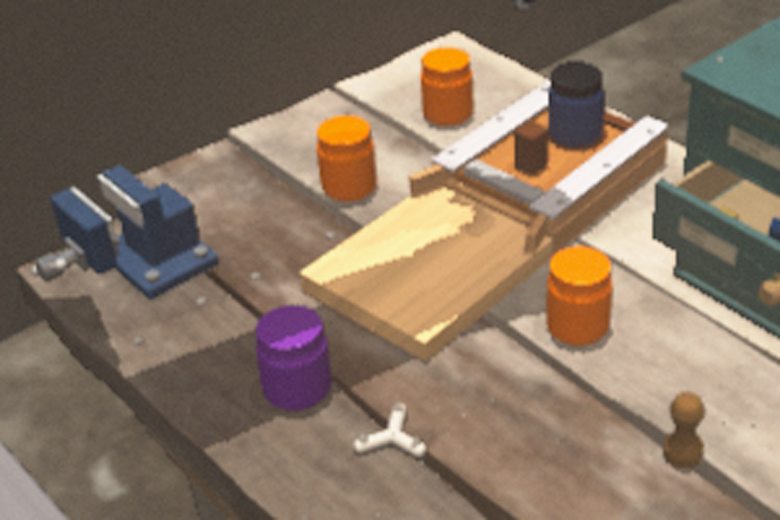

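The board's nose meets the dark bar near wrist px (285,358). The jar stands on its mark with the lid near (327,355), and everything in view is in place.

```bash
python3 -c "
from bench import bot
print(bot.sign_off())"
```

```text
the job is handed in; nothing more can be done
None
```

The job is handed in at about 48 s on the robot's clock: the blue jar stands on the board's mark, the board was pressed against the backstop and released, and in the last pictures nothing else looks moved (the hand-in call gave no verdict).

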